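# Mount a pair of plaster casts in the articulator

## Robot

A 6-joint arm with a two-finger parallel gripper is mounted at the origin on the work surface. World frame = base frame: x ahead of the robot, y to its left, z up, the work surface at z = 0. Lengths are in m, angles in rad, forces in N, time in s.
With the tool pointing down it reaches from about 0.35 to 0.875 m from the base axis. Payload 15.5 kg.
Tool frame: the origin (TCP) lies midway between the tips of the shut fingers; the grasp point (between the pads) lies 19 mm behind it; z points along the fingers, y is the direction in which the jaws open and shut (so a half turn about z gives the same grasp; the last joint's range is limited). The gripper opens to 85 mm and grips with 20 to 120 N. Pads are 22 mm wide; open, the fingers measure 114 mm over their backs; the gripper's body (76 mm by 85 mm) begins 54 mm behind the grasp point. The pads swing forward as they close: fully open they stand 13 mm farther back than shut.
Start: joints at [-1.401, 0.494, 1.345, -0, 1.302, -0.096], TCP at [0.164, -0.603, 0.231] pointing down, gripper open.
Joint ranges: [-2.91, 2.91], [-0.82, 2.16], [0.22, 2.67], [-1.22, 4.37], [0.12, 2.79], [-3.08, 3.08]. Speed limits (rad/s): [1.89, 1.89, 2.57, 3.01, 3.01, 3.01].

## Interface

Orientations are given as [roll, pitch, yaw] about the fixed x, y, z axes, in that order (R = Rz(yaw) Ry(pitch) Rx(roll)).
In Python, from cell import manip gives the robot as it stands.
- The arm moves only by the shell command python3 -m crank 'ROWS' [FORCE]. ROWS is text: rows parted by semicolons, each of 5 numbers parted by spaces: the shift along the tool's x, y, z in m, then the turn about the tool's z in degrees, then the finger opening in m, from 0 to 0.0854. In form: dx dy dz spin hand; .... A call has 1 to 10 rows; each row is the pose to reach, as a shift and turn from the pose commanded when the call began, along the tool's axes at that moment; what a row does not reach only later rows make up. A row lasts 1/12 s, in which the tool goes at most 41.7 mm and 7.16 degrees, less where a joint would pass 70% of its speed; a pose out of reach is approached as far as the arm can. A call with a gripper value outside its range is refused whole. The fingers move at their own pace and stop on an object; FORCE is the grip in N (left out, the last holds). Time passes only in rows, so rows that repeat a pose let the fingers close. It gives the time, the measured TCP pose, the force and the opening at its end, in the units of the state.
- manip.read_state(): the state, without advancing time (a new reading comes with each control period).
- manip.capture(name): name is "scene" or "top" or "wrist"; returns a dict with "frame" (384x512x3 uint8, blue, green, red), "range_z" (384x512 float32, m along the optical axis (not along the pixel's ray), 0 where there is no reading), "intrinsics" (3x3 intrinsics, pixels), "rvec" (rotation vector, rad) and "tvec" (3), from world to camera coordinates, as OpenCV has them; the wrist camera has in their place "hand_eye" (4x4, takes a point from camera to tool coordinates, whose origin is the TCP and whose axes are the flange's). Camera axes: x right, y down, z forward; pixel columns grow to the right and rows downward; lengths in m; the calibration is good to about 2 mm. A picture is of the moment at which its call begins: read the wrist's pose just before it.
- manip.finish_job(): hands the job in, once; it reports no verdict.
Trained networks look in a picture, given as the dict that the camera call returned (one of the last four; its "shot" number tells which), for a name from the list of things; names that differ only in an ending like _2 or _b are one class to them, and where a whole thing is asked for, a point or a joint stands for the part that bears it (a point fixed in the world has none). Each returns a list of dicts, best first, with "conf" (0 to 1); they miss things now and then, are a little off and sometimes report something else, mostly with a low value. They report only what shows in the picture. A call takes as long as a camera call. They do not tell look-alikes from the thing itself.
- manip.outline_of(picture, name): "mask" (384x512 bool, what is visible of it) and "extent" ([left, top, right, bottom] in pixels, round what is visible of it).
- manip.pinpoint(picture, name): "centre" ([column, row] in pixels: a listed point, or the origin of a listed thing).
The state is a dict: "clock": time; "joint_pos": joint angles; "qd": joint speeds; "effort": joint torques, N m; "position": TCP position; "tcp_rot": TCP orientation; "ft_force": force on the tool from outside, world axes, zero at the start; "moment": the same for the moment, N m; "width": finger opening in m.
Only numpy, scipy, OpenCV 4.12 (cv2) and the standard library are available. Lean on these libraries where they do the work, as an engineer would, in place of code of your own. Each camera call takes 0.05 s, during which the arm holds its last target. There are 200 camera calls.

## Task

Mount the two brittle plaster casts in the articulator: set the lower cast (teeth up) centred on its lower plate with the round front of the arch facing away from the hinge, then the upper cast (teeth down) squarely on it, tooth row on tooth row and front over front, and finally swing the raised upper frame down until its plate rests on the stack, and let go. Be gentle: grip the casts lightly (the plaster chips above 40 N per finger), keep them level, set them down without dropping them, and keep hold of the frame all the way down so that it neither drops nor presses hard on the plaster. Leave the bur block, the bottle and the wax knife where they are.

Things in the scene. Friction and masses are not known exactly. Their poses are not given: they have to be found in the camera images.
- articulator: Dental articulator, aluminium and dark steel, fixed to the bench. Origin on the bench under the centre of the lower plate; x points from the open front to the hinge, z up. Foot 14 mm high: a spine 50 mm wide (x -45 to 105 mm) with a front bar 100 mm wide (x -46 to -24 mm) and a rear bar 116 mm wide (x 80 to 110 mm); two posts 12 mm wide at x 95, y +-50 mm, up to 108 mm high.
- plate (a point): Centre of the top face of the articulator's lower plate (round, 54 mm across, 22 mm above the bench), axes as the articulator.
- hinge (a point): Middle of the articulator's hinge axis (along its y), 95 mm behind the lower plate's centre and 97 mm above the bench.
- upper_frame (a joint): Angle of the upper frame about the hinge, rad: 0 = closed and level over the lower plate (where it rests on the two stacked casts), grows as it opens; about 1.57 = upright, stop at 1.9. Starts at 1.62 to 1.85, leaning back. The hinge is nearly free: below about 1.3 the 240 g frame falls by itself; faster than 2 rad/s counts as dropped. Without casts it would sink below 0.
- bar (a point): Middle of the steel cross-bar (round, 10 mm thick, clear length 66 mm along the hinge direction) at the frame's free end, 170 mm from the hinge: take the frame here. The frame has two side arms 8 mm wide at y +-37 mm, and a round plate 54 mm across, centred 95 mm from the hinge, its face 15 mm below the arms' midline when closed. Between bar and plate 48 mm are open.
- lower_cast: Lower plaster cast, 140 g: D-shaped base 58 mm wide (y), 57 mm deep (x -29 round front to +28 flat back), 17 mm high, sides upright, with a horseshoe of teeth on it up to 30 mm. Stands teeth up. Origin: underside, 29 mm behind the front, midway between the sides (the point to centre); x from front to back, z up. Chips above 40 N per finger or when pressed or knocked above 60 N.
- upper_cast: Upper plaster cast, same size and outline, but teeth down: stands on its horseshoe of teeth (0 to 13 mm), the plain D-shaped base uppermost (13 to 30 mm). Origin: level of the tooth tips, centre of the round front; x from front to flat back, z up. On the lower cast its origin comes 30 mm above the lower cast's origin. Same limits.
- lower_front (a point): Middle of the lower cast's round front, 29 mm before its origin (-x), 15 mm up.
- upper_front (a point): Middle of the upper cast's round front, 29 mm before its origin (-x), 15 mm up.
- bur_block: Round blue plastic block, 72 mm across, 48 mm high with its upright burs. Bystander. Origin: centre of its underside.
- bottle: Clear bottle with red cap, 60 mm across, 170 mm high. Bystander. Origin: centre of its underside.
- wax_knife: Wax knife lying on the bench, wooden handle 110 x 18 x 14 mm and thin steel blade, 182 mm long along x. Bystander. Origin: on the bench near the middle.
Things that resemble listed ones, but are neither listed nor needed, are in the scene too. Leave any black or blue look-alike of the lower_cast alone.

How it is judged:
At the end, for the whole second after the job is handed in: Lower cast on the lower plate, centred within 8 mm, turned within 12 degrees, front away from the hinge; upper cast on it, within 6 mm and 12 degrees, front over front (heights within 4 mm); frame down (within 0.05 rad of 0), resting on the upper cast; all at rest (horizontal distance between lower_cast and plate below 0.008 m and z of lower_cast in the frame of plate between -0.004 and 0.004 m and angle between the x axis of lower_cast and the x axis of articulator, either way round below 0.21 rad and x of lower_front in the frame of plate below -0.015 m and horizontal distance between upper_cast and lower_cast below 0.006 m and z of upper_cast in the frame of lower_cast between 0.026 and 0.034 m and angle between the x axis of upper_cast and the x axis of lower_cast, either way round below 0.21 rad and x of upper_front in the frame of lower_cast below -0.015 m and value of joint upper_frame between -0.05 and 0.05 rad and contact force between upper_cast and articulator above 0.3 N and linear speed of each of lower_cast, upper_cast below 0.02 m/s and velocity of joint upper_frame between -0.05 and 0.05 rad/s); the robot touches nothing.
It fails at once if a cast is squeezed by the fingers with more than 80 N (both fingers added) (contact force between any of lower_cast, upper_cast and the fingers above 80 N).
It fails at once if a cast is pressed or knocked with more than 60 N against the other cast, the articulator or its frame (contact force between lower_cast and upper_cast above 60 N or contact force between any of lower_cast, upper_cast and articulator above 60 N).
It fails at once if a cast or the frame is let fall: a cast moves faster than 0.4 m/s out of the fingers, or the frame swings down faster than 2 rad/s while more than 0.06 rad above closed ((contact force between lower_cast and the fingers below 0.1 N and linear speed of lower_cast above 0.4 m/s) or (contact force between upper_cast and the fingers below 0.1 N and linear speed of upper_cast above 0.4 m/s) or (value of joint upper_frame above 0.06 rad and velocity of joint upper_frame below -2 rad/s)).
It fails at once if a cast is tipped by more than 30 degrees (angle between any of lower_cast, upper_cast's own z axis and vertical above 0.52 rad).
It fails at once if the bur block, the bottle or the wax knife is moved by more than 20 mm (distance of any of bur_block, bottle, wax_knife from where it was at the start of the episode above 0.02 m).
It also fails if it takes over 72 s, if anything falls off the work surface, if the arm or the gripper's body presses on something with over 40 N, if the wrist force passes 120 N, or if a joint passes its speed limit or range.

## Working session

There is one attempt and no reset: what is moved stays moved. The work goes in short steps, Python scripts to look and compute and a shell command to move; the robot and the scene stay as the last step left them, time stands still between calls to the robot, and variables do not carry over. Pictures are saved under pics/ and viewed, about 8 in all and at most 12, crops included, and the job is handed in when it is done.

```bash
mkdir -p pics; ls
cat > h.py <<'E'
import numpy as np, cv2
from cell import manip
from scipy.spatial.transform import Rotation as R
def Tcam(c, st=None):
    """camera->world"""
    T=np.eye(4)
    if 'hand_eye' in c:
        T[:3,:3]=R.from_euler('xyz',st['tcp_rot']).as_matrix(); T[:3,3]=st['position']
        return T@np.array(c['hand_eye'])
    Rm=cv2.Rodrigues(np.array(c['rvec'],float))[0]
    T[:3,:3]=Rm.T; T[:3,3]=-Rm.T@np.array(c['tvec'],float).ravel(); return T
def cloud(c,st=None):
    K=np.array(c['intrinsics']); z=c['range_z']; v,u=np.mgrid[:384,:512]
    P=np.stack([(u-K[0,2])/K[0,0]*z,(v-K[1,2])/K[1,1]*z,z],-1)
    T=Tcam(c,st); return P@T[:3,:3].T+T[:3,3], z>0
def ray(c,uv,zw,st=None):
    K=np.array(c['intrinsics']); T=Tcam(c,st)
    d=T[:3,:3]@np.array([(uv[0]-K[0,2])/K[0,0],(uv[1]-K[1,2])/K[1,1],1]); o=T[:3,3]
    return o+d*(zw-o[2])/d[2]
E
cat > a.py <<'E'
from h import *
print(manip.read_state())
ims=[]
for n in('scene','top'):
    c=manip.capture(n); ims.append(c['frame']); print(n,Tcam(c)[:3,3].round(3))
    P,ok=cloud(c)
    for nm in('articulator','upper_frame','lower_cast','upper_cast','bur_block','bottle','wax_knife'):
        for o in manip.outline_of(c,nm)[:4]:
            m=o['mask']&ok; p=P[m]
            print(nm,round(o['conf'],2),np.array(o['extent']).round(),'med',np.median(p,0).round(3),'zmax',np.percentile(p[:,2],98).round(3),'bgr',np.median(c['frame'][o['mask']],0)) if m.any() else 0
    for nm,zz in(('lower_cast',0),('upper_cast',0),('lower_front',.015),('upper_front',.015),('plate',.022),('hinge',.097),('bar',None)):
        for o in manip.pinpoint(c,nm)[:4]:
            uv=o['centre']; print('pt',nm,round(o['conf'],2),np.round(uv), ray(c,uv,zz).round(3) if zz is not None else P[int(uv[1]),int(uv[0])].round(3))
cv2.imwrite('pics/a.png',cv2.resize(np.vstack(ims),(448*1,672))[:0] if 0 else cv2.resize(np.hstack(ims),(800,300)))
cv2.imwrite('pics/top.png',cv2.resize(ims[1],(800,600))); cv2.imwrite('pics/scene.png',cv2.resize(ims[0],(800,600)))
E
python3 a.py
```

```text
pics
{'clock': 0.0, 'joint_pos': array([-1.40148235e+00,  4.94184380e-01,  1.34613574e+00,  1.21847189e-05,
        1.30248077e+00, -9.55001376e-02]), 'qd': array([-1.10389006e-03,  4.68211280e-04,  1.91646397e-03,  3.37602526e-05,
       -1.37992401e-03,  5.86904788e-04]), 'effort': array([ 5.06057666e-03, -8.82151723e+01, -3.83860230e+01,  7.85266593e-05,
        1.02319228e-02, -2.57469821e-05]), 'position': array([ 0.16352779, -0.60285922,  0.23069794]), 'tcp_rot': array([-3.14039105e+00, -1.26902444e-04,  2.64810802e-01]), 'ft_force': array([ 0.28207781, -0.38162585, -0.2903478 ]), 'moment': array([ 0.02665915, -0.05011084,  0.00650483]), 'width': 0.08534734239098275}
scene [ 1.061 -0.506  0.757]
articulator 0.94 [221. 159. 302. 279.] med [ 0.615 -0.034  0.051] zmax 0.269 bgr [66. 62. 59.]
upper_frame 0.89 [261. 154. 298. 238.] med [ 0.621 -0.035  0.198] zmax 0.27 bgr [63. 59. 57.]
lower_cast 0.88 [234. 159. 257. 181.] med [0.332 0.128 0.016] zmax 0.03 bgr [12. 10.  9.]
lower_cast 0.72 [252. 190. 265. 206.] med [0.438 0.076 0.019] zmax 0.03 bgr [86.  50.5 25. ]
lower_cast 0.61 [
[... 2418 characters left out ...]
13] zmax 0.018 bgr [ 64. 112. 170.]
pt lower_cast 0.94 [168. 228.] [0.437 0.227 0.   ]
pt lower_cast 0.93 [205. 276.] [0.324 0.141 0.   ]
pt lower_cast 0.77 [224. 228.] [0.433 0.095 0.   ]
pt lower_cast 0.7 [182. 180.] [0.553 0.196 0.   ]
pt upper_cast 0.93 [379. 211.] [ 0.468 -0.274  0.   ]
pt lower_front 0.95 [193. 277.] [0.324 0.167 0.015]
pt lower_front 0.85 [175. 240.] [0.407 0.208 0.015]
pt lower_front 0.81 [232. 233.] [0.422 0.076 0.015]
pt lower_front 0.75 [168. 187.] [0.532 0.225 0.015]
pt upper_front 0.72 [386. 223.] [ 0.437 -0.282  0.015]
pt plate 0.62 [274. 188.] [ 0.524 -0.025  0.022]
pt hinge 0.76 [275. 145.] [ 0.607 -0.024  0.097]
pt bar 0.56 [285. 108.] [ 0.627 -0.033  0.272]
```

View pics/top.png

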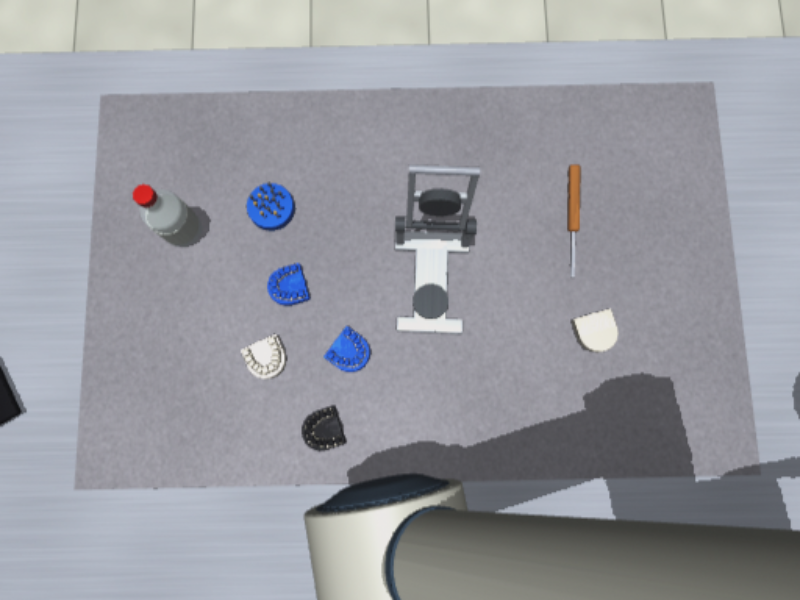

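View pics/scene.png

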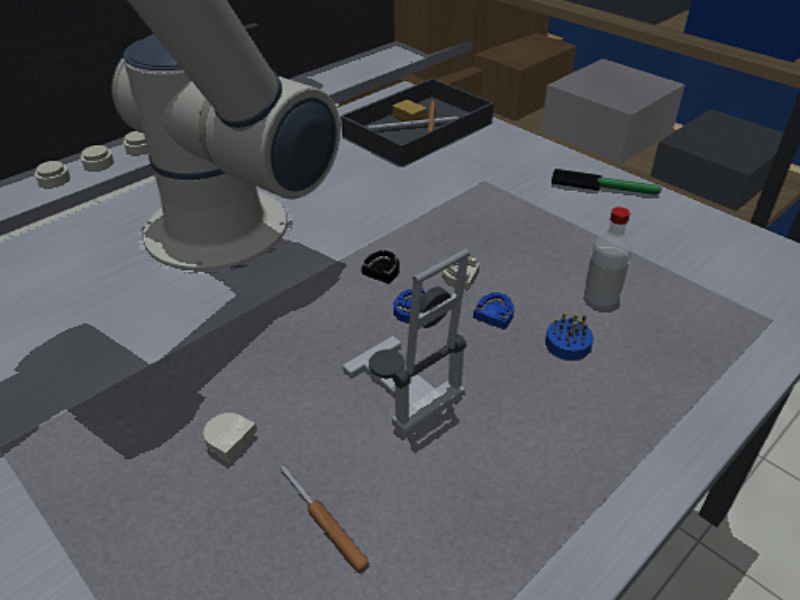

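The white lower cast is at (265,357) with its front pointing down and right. The upper cast is at (597,330), and the articulator is at (435,250) with its front towards the robot. The two blue casts and the black one are decoys. I'll start with a close look over the upper cast.

```bash
cat >> h.py <<'E'
def rows(pos=None,yaw=None,st=None):
    "shift in tool axes + spin (deg) from the measured pose, tool down"
    st=st or manip.read_state(); M=R.from_euler('xyz',st['tcp_rot']).as_matrix()
    y0=np.arctan2(M[1,0],M[0,0]); d=M.T@(np.array(pos)-st['position']) if pos is not None else np.zeros(3)
    s=0 if yaw is None else -np.degrees((yaw-y0+np.pi/2)%np.pi-np.pi/2)
    return (d*1000).round(1), round(s,1), 'yaw0',round(np.degrees(y0),1),'t',round(st['clock'],2),'pos',st['position'].round(4),'F',st['ft_force'].round(1),'w',round(st['width'],4)
def dshape(n=40):
    a=np.linspace(np.pi/2,3*np.pi/2,n); p=np.c_[29*np.cos(a),29*np.sin(a)]
    return np.vstack([p,[[28,-29],[28,29]]])/1000
def fitD(c,st,mask,zlo,zhi,guess):
    "fit D outline to points of the mask within heights zlo..zhi: origin x,y,yaw"
    from scipy.optimize import minimize
    P,ok=cloud(c,st); p=P[mask&ok]; p=p[(p[:,2]>zlo)&(p[:,2]<zhi)][:,:2]
    # rasterised filled-area match, 0.5 mm cells
    g0=np.array(guess[:2]); N=240; s=2000.
    im=np.zeros((N,N),np.uint8); q=((p-g0)*s+N/2).round().astype(int); q=q[((q>=0)&(q<N)).all(1)]
    im[q[:,1],q[:,0]]=1; im=cv2.morphologyEx(im,cv2.MORPH_CLOSE,np.ones((9,9),np.uint8))
    D=dshape()
    def cost(v):
        C,S=np.cos(v[2]),np.sin(v[2]); w=(D@np.array([[C,S],[-S,C]])+v[:2]/1000)*s+N/2
        b=np.zeros((N,N),np.uint8); cv2.fillPoly(b,[np.round(w*16).astype(np.int32)],1,shift=4)
        return float((b!=im).sum())
    best=min((minimize(cost,[dx,dy,guess[2]+dt],method='Nelder-Mead',options=dict(initial_simplex=[[dx,dy,guess[2]+dt],[dx+5,dy,guess[2]+dt],[dx,dy+5,guess[2]+dt],[dx,dy,guess[2]+dt+.2]])) for dx in(0,) for dy in(0,) for dt in(-.15,0,.15)),key=lambda r:r.fun)
    return g0+best.x[:2]/1000,best.x[2],best.fun,int(im.sum())
E
python3 -m crank '0.344 -0.252 0 0 0.085; 0.344 -0.252 0 0 0.085; 0.344 -0.252 0 0 0.085; 0.344 -0.252 0 0 0.085; 0.344 -0.252 0 0 0.085; 0.344 -0.252 0 0 0.085; 0.344 -0.252 0 0 0.085; 0.344 -0.252 0 0 0.085; 0.344 -0.252 0 0 0.085; 0.344 -0.252 0 0 0.085'
cat > b.py <<'E'
from h import *
import sys
nm,f,tag=sys.argv[1:4]
for k in range(1):
    st=manip.read_state(); c=manip.capture('wrist')
    print(np.array(c['hand_eye']).round(3).tolist()); print(rows())
    cv2.imwrite(f'pics/{tag}.png',c['frame'])
    P,ok=cloud(c,st)
    for o in manip.outline_of(c,nm)[:3]:
        m=o['mask']&ok; p=P[m]; 
        if not m.any(): continue
        print(round(o['conf'],2),o['extent'],np.median(p,0).round(4),np.percentile(p[:,2],[2,50,98]).round(4),np.median(c['frame'][o['mask']],0))
        best=None
        pf=manip.pinpoint(c,f); po=manip.pinpoint(c,nm)
        for x in pf: print('front',round(x['conf'],2),ray(c,x['centre'],.015,st).round(4))
        for x in po: print('orig',round(x['conf'],2),ray(c,x['centre'],0,st).round(4))
        if np.median(c['frame'][o['mask']],0).min()>90:
            md=np.median(p,0)
            x=min(pf,key=lambda x:np.linalg.norm(ray(c,x['centre'],.015,st)[:2]-md[:2])) if pf else None
            th=float(sys.argv[4]) if x is None else None
            if x is not None: v=md[:2]-ray(c,x['centre'],.015,st)[:2]; th=np.arctan2(v[1],v[0])
            print('th guess',th,'FIT',fitD(c,st,o['mask'],float(sys.argv[5]),float(sys.argv[6]),[md[0],md[1],th]))
            print(c['shot'],np.percentile(P[(P[...,2]<.01)&ok][:,2],50))
E
python3 b.py upper_cast upper_front w1 0.25 0.02 0.04
```

```text
clock: 2.33
position: [0.4245, -0.2758, 0.2315]
tcp_rot: [3.141, -0.0, 0.265]
ft_force: [0.3, -1.8, 0.0]
width: 0.0851
[[0.0, -0.963, -0.268, 0.068], [1.0, 0.0, 0.0, 0.001], [-0.0, -0.268, 0.963, -0.142], [0.0, 0.0, 0.0, 1.0]]
(array([0., 0., 0.]), 0, 'yaw0', np.float64(15.3), 't', 2.38, 'pos', array([ 0.4281, -0.2705,  0.2315]), 'F', array([ 2.1,  6.7, -0. ]), 'w', 0.0851)
```

View pics/w1.png

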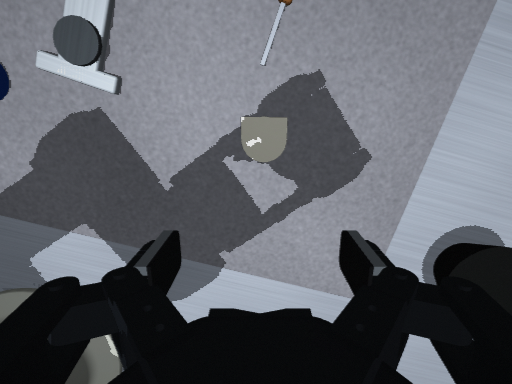

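The cast is clear at (264,140), front pointing down in the image, though the network missed it in the shadow. I'll segment by height instead. The articulator plate is at (78,40).

```bash
cat > m.py <<'E'
from h import *
import sys
def look(x,y,th,zlo,zhi,cam='wrist'):
    st=manip.read_state(); c=manip.capture(cam); P,ok=cloud(c,st)
    m=ok&(np.hypot(P[...,0]-x,P[...,1]-y)<.055)
    b=ok&(P[...,2]<.008); print('bench z',np.median(P[b][:,2]).round(4))
    q=P[m&(P[...,2]>zlo)]; print('top z',np.percentile(q[:,2],[5,50,95]).round(4),len(q))
    r=fitD(c,st,m,zlo,zhi,[x,y,th]); print('FIT',r[0].round(4),'deg',np.degrees(r[1]).round(1),r[2:])
    return c,st,P,ok
if __name__=='__main__':
    a=list(map(float,sys.argv[1:6])); c,st,P,ok=look(*a); print(rows())
    # lower plate disc / articulator
    for nm in('plate','hinge','bar'):
        for o in manip.pinpoint(c,nm)[:1]:
            u,v=np.array(o['centre']).astype(int); z=dict(plate=.022,hinge=.097,bar=.267)[nm]
            print(nm,round(o['conf'],2),o['centre'],ray(c,o['centre'],z,st).round(4),P[v,u].round(4))
    m=ok&(P[...,2]>.018)&(P[...,2]<.026)&(np.hypot(P[...,0]-.52,P[...,1]+.03)<.06)
    if m.sum()>50:
        cn,rad=cv2.minEnclosingCircle((P[m][:,:2]*1000).astype(np.float32)); print('plate disc mean',P[m].mean(0).round(4),'circ',cn,rad,m.sum())
E
python3 m.py 0.466 -0.272 0.25 0.022 0.04
```

```text
bench z -0.0001
top z [0.0297 0.3175 0.3328] 26479
FIT [ 0.4622 -0.2715] deg 17.6 (np.float64(630.0), 11281)
(array([0., 0., 0.]), 0, 'yaw0', np.float64(15.4), 't', 2.48, 'pos', array([ 0.425 , -0.2754,  0.2314]), 'F', array([ 0.1, -1.3, -0. ]), 'w', 0.085)
plate 0.84 [79.8, 45.9] [ 0.5102 -0.0293  0.022 ] [ 0.511  -0.0276  0.0209]
plate disc mean [ 0.5145 -0.0273  0.0212] circ (514.4196166992188, -26.648113250732422) 27.390745162963867 1817
```

```bash
python3 -c "
from h import *
print(rows([0.44,-0.03,0.231],0))"
```

```text
(array([ 8.110e+01, -2.352e+02,  2.000e-01]), np.float64(15.1), 'yaw0', np.float64(15.1), 't', 2.63, 'pos', array([ 0.4232, -0.2782,  0.2313]), 'F', array([ 0.2,  0.6, -0.2]), 'w', 0.0848)
```

```bash
python3 -m crank '0.081 -0.235 0 15 0.085; 0.081 -0.235 0 15 0.085; 0.081 -0.235 0 15 0.085; 0.081 -0.235 0 15 0.085; 0.081 -0.235 0 15 0.085; 0.081 -0.235 0 15 0.085; 0.081 -0.235 0 15 0.085; 0.081 -0.235 0 15 0.085; 0.081 -0.235 0 15 0.085; 0.081 -0.235 0 15 0.085'
cat > art.py <<'E'
from h import *
st=manip.read_state(); c=manip.capture('wrist'); P,ok=cloud(c,st); cv2.imwrite('pics/art.png',c['frame'])
print(rows())
for nm in('plate','hinge','bar'):
    for o in manip.pinpoint(c,nm)[:1]:
        u,v=np.array(o['centre']).astype(int); z=dict(plate=.022,hinge=.097,bar=.267)[nm]
        print(nm,round(o['conf'],2),o['centre'],ray(c,o['centre'],z,st).round(4),P[v,u].round(4))
m=ok&(P[...,2]>.018)&(P[...,2]<.026)&(np.hypot(P[...,0]-.515,P[...,1]+.028)<.04)
cn,rad=cv2.minEnclosingCircle((P[m][:,:2]*1000).astype(np.float32)); print('disc mean',P[m].mean(0).round(4),'circ',cn,rad,m.sum())
# front bar: z~.014, elongated
m=ok&(abs(P[...,2]-.013)<.004)&(P[...,0]<.497)&(P[...,0]>.44)&(abs(P[...,1]+.03)<.08)
p=P[m][:,:2]; (cx,cy),(w,h),a=cv2.minAreaRect((p*1000).astype(np.float32)); print('front bar',cx,cy,w,h,a,m.sum())
# posts / hinge region
m=ok&(P[...,2]>.085)&(P[...,2]<.115)&(P[...,0]>.55)&(abs(P[...,1]+.03)<.1)
p=P[m]; print('posts',len(p)); 
for s in(-1,1):
    q=p[(p[:,1]+.03)*s>.03]; print(s,q.mean(0).round(4) if len(q) else 0, np.percentile(q,[2,98],axis=0).round(4) if len(q) else 0)
m=ok&(P[...,2]>.12)&(P[...,0]>.56)&(abs(P[...,1]+.03)<.1)
p=P[m]
for z in np.arange(.12,.30,.02):
    q=p[abs(p[:,2]-z)<.005]
    if len(q)>5: print('z',z.round(2),len(q),'x',np.percentile(q[:,0],[2,50,98]).round(4),'y',np.percentile(q[:,1],[2,98]).round(4))
E
python3 art.py
```

```text
clock: 3.47
position: [0.4403, -0.0312, 0.2313]
tcp_rot: [3.141, -0.0, 0.001]
ft_force: [0.4, -0.3, 0.3]
width: 0.0845
(array([0., 0., 0.]), 0, 'yaw0', np.float64(0.0), 't', 3.52, 'pos', array([ 0.4403, -0.0312,  0.2313]), 'F', array([0.2, 0.1, 0.8]), 'w', 0.0847)
plate 0.87 [257.1, 106.8] [ 0.5171 -0.0283  0.022 ] [ 0.518  -0.0282  0.0223]
disc mean [ 0.5148 -0.0263  0.0213] circ (514.2747802734375, -26.251354217529297) 26.841909408569336 1465
front bar 482.92535400390625 -24.44672393798828 98.87794494628906 28.79764175415039 86.46894836425781 1263
posts 980
-1 [ 0.6    -0.0768  0.1015] [[ 0.595  -0.0882  0.0878]
 [ 0.6048 -0.061   0.1077]]
1 [0.6034 0.0153 0.0981] [[0.6011 0.0013 0.0864]
 [0.6071 0.0246 0.1035]]
```

View pics/art.png

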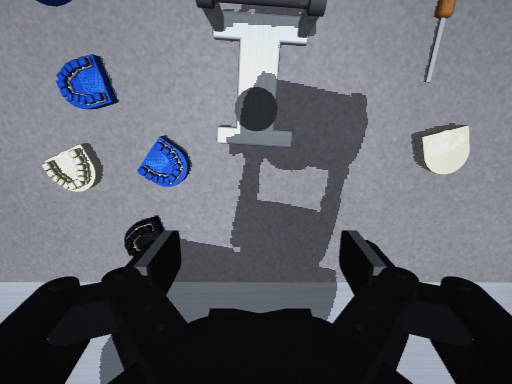

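The plate at (257,107) is at about (0.5145, -0.0265), and the articulator's yaw is about -3.3°. The white lower cast at (70,168) has its flat back up and left and its round front down and right. Next I'll look at it from near.

```bash
python3 -m crank '-0.035 -0.22 0.02 -25 0.085; -0.035 -0.22 0.02 -25 0.085; -0.035 -0.22 0.02 -25 0.085; -0.035 -0.22 0.02 -25 0.085; -0.035 -0.22 0.02 -25 0.085; -0.035 -0.22 0.02 -25 0.085; -0.035 -0.22 0.02 -25 0.085; -0.035 -0.22 0.02 -25 0.085; -0.035 -0.22 0.02 -25 0.085'
cat > l.py <<'E'
from m import *
c,st,P,ok=look(.435,.222,.45,.008,.034); cv2.imwrite('pics/lo.png',c['frame'])
for nm,z in(('lower_cast',0),('lower_front',.015)):
    for o in manip.pinpoint(c,nm): print(nm,round(o['conf'],2),np.round(o['centre']),ray(c,o['centre'],z,st).round(4))
print(rows())
E
python3 l.py
```

```text
clock: 4.42
position: [0.4048, 0.1895, 0.2113]
tcp_rot: [3.141, 0.0, 0.439]
ft_force: [0.1, -0.2, 0.0]
width: 0.0853
bench z -0.0001
top z [0.0281 0.2969 0.3124] 28986
FIT [0.4342 0.2215] deg 22.8 (np.float64(609.0), 11266)
lower_cast 0.95 [270. 231.] [0.3277 0.1359 0.    ]
lower_cast 0.83 [335. 175.] [0.4377 0.0917 0.    ]
lower_cast 0.64 [309.  64.] [0.5452 0.1886 0.    ]
lower_cast 0.59 [248. 138.] [0.4336 0.2184 0.    ]
lower_front 0.82 [346. 194.] [0.4235 0.0722 0.015 ]
lower_front 0.74 [284.  55.] [0.5376 0.2198 0.015 ]
lower_front 0.68 [248. 232.] [0.3192 0.1669 0.015 ]
lower_front 0.63 [247. 161.] [0.4071 0.2076 0.015 ]
(array([0., 0., 0.]), 0, 'yaw0', np.float64(25.1), 't', 4.57, 'pos', array([0.4049, 0.1893, 0.2114]), 'F', array([ 0.1, -0.5,  0.3]), 'w', 0.0852)
```

View pics/lo.png

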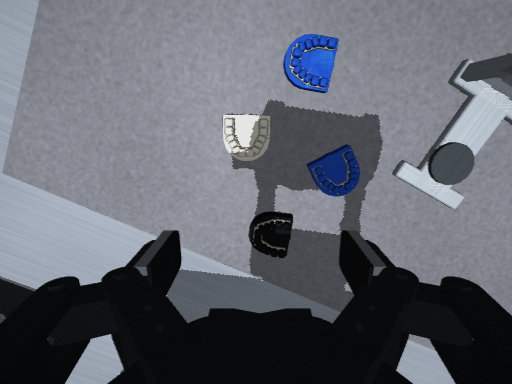

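The white cast at (246,137) has its front pointing down in the image, and the fit agrees. Now the grasp pose, 12 mm behind its origin.

```bash
python3 -c "
from h import *
print(rows([0.4453,0.2262,0.06],np.radians(22.8)))"
```

```text
(array([ 52.2, -16.4, 151.4]), np.float64(2.3), 'yaw0', np.float64(25.1), 't', 4.57, 'pos', array([0.4049, 0.1893, 0.2114]), 'F', array([ 0.1, -0.5,  0.3]), 'w', 0.0852)
```

```bash
python3 -m crank '0.052 -0.016 0.12 2.3 0.085; 0.052 -0.016 0.12 2.3 0.085; 0.052 -0.016 0.12 2.3 0.085; 0.052 -0.016 0.12 2.3 0.085; 0.052 -0.016 0.15 2.3 0.085; 0.052 -0.016 0.175 2.3 0.085; 0.052 -0.016 0.195 2.3 0.085; 0.052 -0.016 0.207 2.3 0.085; 0.052 -0.016 0.211 2.3 0.085; 0.052 -0.016 0.211 2.3 0.085' 25
python3 -m crank '0 0 0 0 0.05; 0 0 0 0 0.05; 0 0 0 0 0.05; 0 0 0 0 0.05; 0 0 0 0 0.05; 0 0 0 0 0.05; 0 0 0 0 0.05' 25
```

```text
clock: 5.4
position: [0.4448, 0.2262, 0.0004]
tcp_rot: [-3.142, 0.001, 0.398]
ft_force: [-0.6, -0.1, 0.5]
width: 0.0848
clock: 5.98
position: [0.4455, 0.227, 0.0015]
tcp_rot: [3.141, -0.002, 0.399]
ft_force: [0.6, -3.3, 8.4]
width: 0.0575
```

```bash
python3 -m crank '0 0 0 0 0.05; 0 0 -0.01 0 0.05; 0 0 -0.03 0 0.05; 0 0 -0.06 0 0.05; 0 0 -0.1 0 0.05; 0 0 -0.12 0 0.05; 0 0 -0.12 0 0.05;0 0 -0.12 0 0.05' 25
cat > g.py <<'E'
from h import *
import sys
# held cast: where is it relative to the tool? view by wrist
st=manip.read_state(); c=manip.capture('wrist'); P,ok=cloud(c,st); print(rows())
T=np.linalg.inv(np.block([[R.from_euler('xyz',st['tcp_rot']).as_matrix(),st['position'][:,None]],[np.zeros((1,3)),np.ones((1,1))]]))
Q=P@T[:3,:3].T+T[:3,3]
cv2.imwrite('pics/held%s.png'%sys.argv[1],c['frame'])
f=c['frame'].astype(int); m=ok&(f.min(-1)>60)&(abs(Q[...,0])<.06)&(abs(Q[...,1])<.04)&(Q[...,2]>-.06)&(Q[...,2]<.03)
q=Q[m]; print(m.sum(), np.percentile(q,[1,50,99],axis=0).round(4))
for z in np.arange(-.04,.03,.005):
    s=q[abs(q[:,2]-z)<.0025]
    if len(s)>10: print(z.round(3),len(s),np.percentile(s[:,0],[1,99]).round(4),np.percentile(s[:,1],[1,99]).round(4))
E
python3 g.py 1
```

```text
clock: 6.65
position: [0.4454, 0.2272, 0.1221]
tcp_rot: [3.141, -0.003, 0.399]
ft_force: [-0.3, 0.0, -1.8]
width: 0.0573
(array([0., 0., 0.]), 0, 'yaw0', np.float64(22.9), 't', 6.7, 'pos', array([0.4447, 0.2269, 0.1209]), 'F', array([-0.1,  0. , -1.9]), 'w', 0.0573)
10094 [[-0.0275 -0.0279 -0.0405]
 [-0.0015  0.0007 -0.0154]
 [ 0.0154  0.0288  0.    ]]
-0.04 110 [0.0071 0.0116] [-0.0331  0.0347]
-0.03 1022 [-0.0275  0.0094] [-0.0234  0.0244]
-0.025 2395 [-0.028   0.0108] [-0.0243  0.0253]
-0.02 1086 [-0.0275  0.0113] [-0.0252  0.026 ]
-0.015 4479 [-0.0275  0.0152] [-0.0277  0.0288]
-0.01 392 [0.0114 0.0159] [-0.0288  0.0287]
-0.005 347 [0.0141 0.0158] [-0.0278  0.0282]
-0.0 258 [0.014  0.0157] [-0.0278  0.0282]
```

View pics/held1.png

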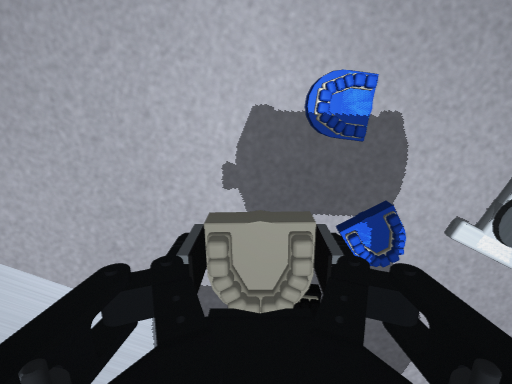

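The lower cast is held level, with its back face 15.7 mm ahead of the TCP. In this hand orientation the wrist camera, 68 mm on the hinge side, would meet the raised frame. I'll put the cast back down and regrip it with the hand turned half round.

```bash
python3 -m crank '0 0 0.03 0 0.05; 0 0 0.06 0 0.05; 0 0 0.085 0 0.05; 0 0 0.105 0 0.05; 0 0 0.114 0 0.05; 0 0 0.118 0 0.05; 0 0 0.1205 0 0.05; 0 0 0.1205 0 0.065; 0 0 0.1205 0 0.085; 0 0 0.1205 0 0.085'
python3 -m crank '0 0 0 0 0.085; 0 0 -0.02 0 0.085; 0 0 -0.06 0 0.085; 0 0 -0.09 -7 0.085; 0 0 -0.09 -14 0.085; 0 0 -0.09 -21 0.085; 0 0 -0.09 -28 0.085; 0 0 -0.09 -35 0.085; 0 0 -0.09 -42 0.085; 0 0 -0.09 -49 0.085'
python3 -m crank '0 0 0 -71 0.085; 0 0 0 -71 0.085; 0 0 0 -71 0.085; 0 0 0 -71 0.085; 0 0 0 -71 0.085; 0 0 0 -71 0.085; 0 0 0 -71 0.085; 0 0 0 -71 0.085; 0 0 0 -71 0.085; 0 0 0 -71 0.085'
python3 -m crank '0 0 0 -60 0.085; 0 0 0 -60 0.085; 0 0 0 -60 0.085; 0 0 0 -60 0.085; 0 0 0 -60 0.085; 0 0 0 -60 0.085; 0 0 0 -60 0.085; 0 0 0 -60 0.085; 0 0 0 -60 0.085; 0 0 0 -60 0.085'
python3 -c "
from m import *
c,st,P,ok=look(.435,.222,.4,.008,.034); print(rows([0.4453,0.2264,0.001],np.radians(22.8)))"
```

```text
clock: 7.53
position: [0.445, 0.227, 0.0001]
tcp_rot: [3.142, -0.0, 0.399]
ft_force: [-0.0, 0.1, 0.3]
width: 0.0846
clock: 8.37
position: [0.4448, 0.2269, 0.09]
tcp_rot: [3.141, -0.0, 1.26]
ft_force: [-0.5, 0.2, -0.2]
width: 0.0851
clock: 9.2
position: [0.4448, 0.2269, 0.09]
tcp_rot: [3.142, 0.0, 2.5]
ft_force: [0.6, 1.0, -1.0]
width: 0.0852
clock: 10.03
position: [0.4448, 0.2269, 0.09]
tcp_rot: [3.142, 0.0, -2.74]
ft_force: [-0.4, -0.4, 0.5]
width: 0.0851
bench z 0.0001
top z [0.0167 0.1711 0.1908] 33491
FIT [0.4313 0.2205] deg 23.1 (np.float64(645.0), 11290)
(array([-0.2, -0.7, 88.9]), np.float64(0.0), 'yaw0', np.float64(-157.2), 't', 10.08, 'pos', array([0.4448, 0.2269, 0.0899]), 'F', array([ 0.2,  0.4, -1.1]), 'w', 0.0851)
```

```bash
python3 -m crank '0 0 0.03 0 0.085; 0 0 0.06 0 0.085; 0 0 0.08 0 0.085; 0 0 0.089 0 0.085; 0 0 0.089 0 0.05; 0 0 0.089 0 0.05; 0 0 0.089 0 0.05; 0 0 0.089 0 0.05; 0 0 0.089 0 0.05; 0 0 0.089 0 0.05' 25
python3 -m crank '0 0 0 0 0.05; 0 0 -0.01 0 0.05; 0 0 -0.03 0 0.05; 0 0 -0.06 0 0.05; 0 0 -0.1 0 0.05; 0 0 -0.14 0 0.05; 0 0 -0.14 0 0.05;0 0 -0.14 0 0.05'
python3 g.py 2
python3 -c "
from h import *
print(rows([0.527,-0.027,0.14],np.radians(-3.3)))"
```

```text
clock: 10.92
position: [0.4454, 0.2271, 0.0017]
tcp_rot: [-3.142, 0.002, -2.743]
ft_force: [-1.0, 0.3, 9.5]
width: 0.0571
clock: 11.58
position: [0.4459, 0.2273, 0.1436]
tcp_rot: [-3.141, 0.005, -2.742]
ft_force: [0.5, -0.6, -2.5]
width: 0.0573
(array([0., 0., 0.]), 0, 'yaw0', np.float64(-157.1), 't', 11.63, 'pos', array([0.445 , 0.2269, 0.1419]), 'F', array([-0.4, -0.5, -2.2]), 'w', 0.0573)
10928 [[-0.0111 -0.0287 -0.0391]
 [ 0.0174 -0.0004 -0.0157]
 [ 0.0439  0.0277 -0.0042]]
-0.04 107 [0.0068 0.0111] [-0.0345  0.0334]
-0.03 1180 [-0.0061  0.0362] [-0.0243  0.0232]
-0.025 3001 [-0.0066  0.037 ] [-0.0252  0.0241]
-0.02 997 [-0.0066  0.0382] [-0.0262  0.0256]
-0.015 5313 [-0.0116  0.0434] [-0.0287  0.0275]
-0.01 132 [0.0107 0.0444] [-0.0253  0.0302]
-0.005 116 [0.0351 0.0443] [-0.0217  0.0191]
-0.0 74 [0.0335 0.0443] [-0.0207  0.0215]
(array([  23.1, -265.9,    1.9]), np.float64(26.2), 'yaw0', np.float64(-157.1), 't', 11.63, 'pos', array([0.445 , 0.2269, 0.1419]), 'F', array([-0.4, -0.5, -2.2]), 'w', 0.0573)
```

```bash
python3 -m crank '0.023 -0.266 0 26.2 0.05; 0.023 -0.266 0 26.2 0.05; 0.023 -0.266 0 26.2 0.05; 0.023 -0.266 0 26.2 0.05; 0.023 -0.266 0 26.2 0.05; 0.023 -0.266 0 26.2 0.05; 0.023 -0.266 0 26.2 0.05; 0.023 -0.266 0 26.2 0.05; 0.023 -0.266 0 26.2 0.05; 0.023 -0.266 0 26.2 0.05'
python3 - <<'E'
from h import *
st=manip.read_state(); c=manip.capture('wrist'); P,ok=cloud(c,st); cv2.imwrite('pics/pre.png',c['frame'])
print(rows([.5268,-.0273,.0255],np.radians(-3.3)))
for nm in('plate','hinge','bar'):
    for o in manip.pinpoint(c,nm)[:1]: print(nm,o['conf'],o['centre'])
m=ok&(P[...,2]>.010)&(P[...,2]<.018)&(P[...,0]>.58)&(P[...,0]<.66)&(abs(P[...,1]+.03)<.08)
p=P[m]
if len(p)>50: print('rear bar',cv2.minAreaRect((p[:,:2]*1000).astype(np.float32)),len(p))
m=ok&(P[...,2]>.085)&(P[...,2]<.115)&(P[...,0]>.55)&(P[...,0]<.66)&(abs(P[...,1]+.03)<.1); p=P[m]
for s in(-1,1):
    q=p[(p[:,1]+.03)*s>.03]; print(s,len(q),np.percentile(q,[2,98],axis=0).round(4) if len(q) else 0)
c=manip.capture('top'); P,ok=cloud(c)
m=ok&(P[...,2]>.2)&(P[...,0]>.58)&(P[...,0]<.7)&(abs(P[...,1]+.03)<.06); p=P[m]; q=p[p[:,2]>.255]
print('bar',q.mean(0).round(4),np.percentile(q,[2,98],axis=0).round(4), cv2.fitLine((q[:,:2]).astype(np.float32),cv2.DIST_HUBER,0,.01,.01).ravel())
E
```

```text
clock: 12.47
position: [0.526, -0.0265, 0.1398]
tcp_rot: [3.141, -0.002, 3.083]
ft_force: [-0.5, -0.0, -2.7]
width: 0.0575
(array([ -1. ,  -1.1, 114.5]), np.float64(0.0), 'yaw0', np.float64(176.7), 't', 12.52, 'pos', array([ 0.5261, -0.0262,  0.14  ]), 'F', array([-0.1,  0.4, -1. ]), 'w', 0.0573)
plate 0.66 [258.5, 173.9]
hinge 0.92 [260.5, 305.7]
-1 409 [[ 0.5951 -0.0816  0.0859]
 [ 0.6076 -0.0607  0.1083]]
1 365 [[6.008e-01 6.000e-04 8.620e-02]
 [6.133e-01 1.900e-02 1.070e-01]]
bar [0.5826 0.0213 0.5005] [[0.5805 0.0159 0.4794]
 [0.5844 0.0294 0.5096]] [ 0.09715818 -0.99526894  0.58298695  0.02147187]
```

View pics/pre.png

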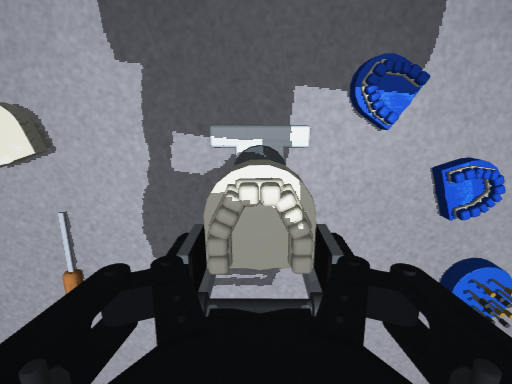

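The cast hangs level over the plate, its front at (260,165) in line with the front bar centred at (260,136). I'll lower it.

```bash
python3 -m crank '-0.001 -0.001 0.03 0 0.05; -0.001 -0.001 0.06 0 0.05; -0.001 -0.001 0.085 0 0.05; -0.001 -0.001 0.1 0 0.05; -0.001 -0.001 0.108 0 0.05; -0.001 -0.001 0.112 0 0.05; -0.001 -0.001 0.114 0 0.05; -0.001 -0.001 0.115 0 0.05; -0.001 -0.001 0.1155 0 0.05; -0.001 -0.001 0.116 0 0.05'
python3 -c "
from h import *
print(rows())"
```

```text
clock: 13.55
position: [0.5284, -0.0282, 0.0255]
tcp_rot: [-3.141, 0.001, 3.084]
ft_force: [0.1, -0.7, -2.1]
width: 0.0574
(array([0., 0., 0.]), 0, 'yaw0', np.float64(176.7), 't', 13.55, 'pos', array([ 0.5284, -0.0282,  0.0255]), 'F', array([ 0.1, -0.7, -2.1]), 'w', 0.0574)
```

```bash
python3 -m crank '0.001 0 0.0005 0 0.05; 0.0015 0 0.001 0 0.05; 0.0015 0 0.0015 0 0.05; 0.0015 0 0.002 0 0.05; 0.0015 0 0.002 0 0.05'
python3 -m crank '0 0 0.0005 0 0.05; 0 0 0.0005 0 0.05'
python3 -m crank '0 0 0.0005 0 0.05; 0 0 0.0005 0 0.05'
```

```text
clock: 13.97
position: [0.5265, -0.0281, 0.0236]
tcp_rot: [-3.142, 0.001, 3.084]
ft_force: [-5.1, -0.0, 18.1]
width: 0.0573
clock: 14.13
position: [0.5264, -0.0281, 0.0236]
tcp_rot: [-3.141, 0.001, 3.084]
ft_force: [-7.0, 0.1, 29.1]
width: 0.0572
clock: 14.3
position: [0.5266, -0.0281, 0.0233]
tcp_rot: [-3.141, 0.001, 3.084]
ft_force: [-7.4, 0.9, 34.1]
width: 0.0568
```

```bash
python3 -m crank '0 0 -0.0005 0 0.05; 0 0 -0.0012 0 0.05; 0 0 -0.0012 0 0.06; 0 0 -0.0012 0 0.07; 0 0 -0.0012 0 0.075; 0 0 -0.02 0 0.075; 0 0 -0.05 0 0.085; 0 0 -0.09 0 0.085; 0 0 -0.12 0 0.085; 0 0 -0.12 0 0.085'
python3 -c "
from h import *
print(rows([.42,-.24,.15],np.radians(17.6)))"
```

```text
clock: 15.13
position: [0.5291, -0.0285, 0.147]
tcp_rot: [-3.141, 0.008, 3.084]
ft_force: [2.3, -0.2, 1.3]
width: 0.0851
(array([  96.6, -217.5,   -3.6]), np.float64(-20.9), 'yaw0', np.float64(176.7), 't', 15.13, 'pos', array([ 0.5291, -0.0285,  0.147 ]), 'F', array([ 2.3, -0.2,  1.3]), 'w', 0.0851)
```

Run:
```python
from m import *
c,st,P,ok=look(.513,-.027,-.058,.032,.056); cv2.imwrite('pics/placed1.png',c['frame'])
m=ok&(abs(P[...,2]-.0135)<.0025)&(P[...,0]>.45)&(P[...,0]<.493)&(abs(P[...,1]+.026)<.07)
p=P[m]; print('front bar',cv2.minAreaRect((p[:,:2]*1000).astype(np.float32)),len(p),p.mean(0).round(4))
m=ok&(abs(P[...,2]-.0135)<.0025)&(P[...,0]>.55)&(P[...,0]<.64)&(abs(P[...,1]+.026)<.07)
p=P[m]; print('rear', len(p), p.mean(0).round(4) if len(p) else 0)
for q in('lower_cast','plate'):
    for o in manip.pinpoint(c,q)[:3]: print(q,round(o['conf'],2),np.round(o['centre']),ray(c,o['centre'],.022,st).round(4))
```

```text
bench z 0.0001
top z [0.0392 0.2291 0.2478] 32063
FIT [ 0.5112 -0.0282] deg -2.9 (np.float64(503.0), 11416)
front bar ((480.538818359375, -24.554962158203125), (98.8769760131836, 23.620344161987305), 86.71837615966797) 1936 [ 0.4787 -0.0244  0.0131]
rear 3633 [ 0.5911 -0.0315  0.0132]
lower_cast 0.79 [258. 165.] [ 0.5121 -0.0294  0.022 ]
lower_cast 0.72 [380.  84.] [0.4426 0.0881 0.022 ]
lower_cast 0.69 [457. 177.] [0.5362 0.1723 0.022 ]
```

```bash
python3 -c "
from h import *
print(rows([.4722,-.2683,.13],np.radians(17.6)))"
```

```text
(array([  40.1, -243. ,   11.7]), np.float64(-20.9), 'yaw0', np.float64(176.7), 't', 15.28, 'pos', array([ 0.5263, -0.0281,  0.1417]), 'F', array([-0.4, -0.3,  0.5]), 'w', 0.0848)
```

```bash
python3 -m crank '0.04 -0.243 0.01 -20.9 0.085; 0.04 -0.243 0.01 -20.9 0.085; 0.04 -0.243 0.01 -20.9 0.085; 0.04 -0.243 0.01 -20.9 0.085; 0.04 -0.243 0.01 -20.9 0.085; 0.04 -0.243 0.01 -20.9 0.085; 0.04 -0.243 0.01 -20.9 0.085; 0.04 -0.243 0.01 -20.9 0.085; 0.04 -0.243 0.01 -20.9 0.085; 0.04 -0.243 0.01 -20.9 0.085'
python3 - <<'E'
from m import *
c,st,P,ok=look(.461,-.272,.307,.022,.034); cv2.imwrite('pics/up.png',c['frame'])
print(rows([.4722,-.2683,.008],np.radians(17.6)))
E
```

```text
clock: 16.12
position: [0.4721, -0.2673, 0.1309]
tcp_rot: [3.14, -0.001, -2.835]
ft_force: [0.3, 0.4, -0.4]
width: 0.0847
bench z 0.0
top z [0.0292 0.2127 0.2318] 32531
FIT [ 0.4619 -0.2714] deg 14.5 (np.float64(419.0), 11494)
(array([  0.4,  -1.4, 123.1]), np.float64(0.0), 'yaw0', np.float64(-162.4), 't', 16.17, 'pos', array([ 0.4723, -0.267 ,  0.1311]), 'F', array([ 0.2, -0.6,  0.4]), 'w', 0.0848)
```

```bash
python3 -m crank '-0.0015 -0.0015 0.03 2 0.085; -0.0015 -0.0015 0.06 2 0.085; -0.0015 -0.0015 0.09 2 0.085; -0.0015 -0.0015 0.11 2 0.085; -0.0015 -0.0015 0.123 2 0.085; -0.0015 -0.0015 0.123 2 0.085; -0.0015 -0.0015 0.123 2 0.05; -0.0015 -0.0015 0.123 2 0.05; -0.0015 -0.0015 0.123 2 0.05; -0.0015 -0.0015 0.123 2 0.05' 25
python3 -m crank '0 0 0 0 0.05; 0 0 0 0 0.05; 0 0 0 0 0.05; 0 0 -0.01 0 0.05; 0 0 -0.03 0 0.05; 0 0 -0.06 0 0.05; 0 0 -0.1 0 0.05; 0 0 -0.14 0 0.05; 0 0 -0.14 0 0.05;0 0 -0.14 0 0.05'
python3 g.py 3; python3 -c "
from h import *
print(rows([.527,-.028,.147],np.radians(-3.1)))"
```

```text
clock: 17.0
position: [0.4749, -0.2694, 0.01]
tcp_rot: [-3.14, 0.001, -2.87]
ft_force: [1.5, 3.5, 6.7]
width: 0.0576
clock: 17.83
position: [0.4753, -0.2701, 0.1519]
tcp_rot: [-3.137, 0.003, -2.87]
ft_force: [-0.3, -0.1, -2.3]
width: 0.0576
(array([0., 0., 0.]), 0, 'yaw0', np.float64(-164.4), 't', 17.88, 'pos', array([ 0.4744, -0.2695,  0.1501]), 'F', array([-0.8, -0.6, -1.6]), 'w', 0.0574)
11451 [[-0.0134 -0.0287 -0.0403]
 [ 0.0136 -0.0003 -0.0192]
 [ 0.042   0.0306 -0.0081]]
-0.04 112 [0.0066 0.011 ] [-0.0347  0.0337]
-0.035 11 [-0.0109  0.0111] [0.028  0.0322]
-0.03 18 [-0.0111  0.011 ] [0.0279 0.0316]
-0.025 11 [-0.0109  0.011 ] [0.0279 0.0313]
-0.02 10825 [-0.0135  0.0409] [-0.0281  0.0273]
-0.015 195 [-0.0053  0.0424] [-0.0356  0.0345]
-0.01 172 [0.0104 0.0424] [-0.0356  0.0345]
-0.005 100 [0.0338 0.0424] [-0.0205  0.02  ]
(array([-115.5,  218.5,    2.8]), np.float64(18.7), 'yaw0', np.float64(-164.4), 't', 17.88, 'pos', array([ 0.4744, -0.2695,  0.1501]), 'F', array([-0.8, -0.6, -1.6]), 'w', 0.0574)
```

```bash
python3 -m crank '-0.113 0.218 0 18.7 0.05; -0.113 0.218 0 18.7 0.05; -0.113 0.218 0 18.7 0.05; -0.113 0.218 0 18.7 0.05; -0.113 0.218 0 18.7 0.05; -0.113 0.218 0 18.7 0.05; -0.113 0.218 0 18.7 0.05; -0.113 0.218 0 18.7 0.05; -0.113 0.218 0 18.7 0.05; -0.113 0.218 0 18.7 0.05'
python3 - <<'E'
from h import *
for k in range(2): st=manip.read_state(); c=manip.capture('wrist')
cv2.imwrite('pics/pre2.png',c['frame'])
print(rows([.5246,-.0281,.066],np.radians(-3.1)))
E
```

```text
clock: 18.72
position: [0.524, -0.0298, 0.1481]
tcp_rot: [-3.141, -0.001, 3.087]
ft_force: [0.1, 0.0, -1.6]
width: 0.0574
(array([-0.3,  2. , 82.5]), np.float64(-0.1), 'yaw0', np.float64(176.8), 't', 18.82, 'pos', array([ 0.5243, -0.0301,  0.1485]), 'F', array([ 1. ,  0.3, -1.2]), 'w', 0.0574)
```

View pics/pre2.png

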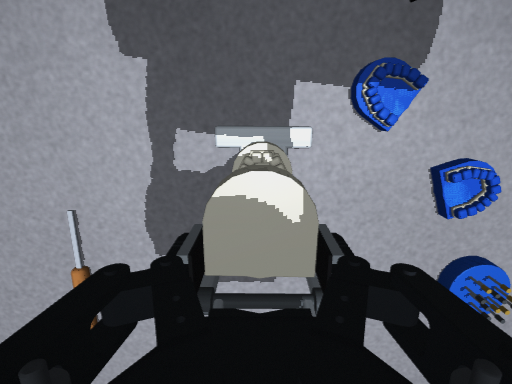

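The upper cast, front edge at (260,170), is aligned above the lower cast, whose front shows at (262,145). I'll lower it now.

```bash
python3 -m crank '0 0.002 0.02 0 0.05; 0 0.002 0.04 0 0.05; 0 0.002 0.055 0 0.05; 0 0.002 0.066 0 0.05; 0 0.002 0.074 0 0.05; 0 0.002 0.078 0 0.05; 0 0.002 0.08 0 0.05; 0 0.002 0.081 0 0.05; 0 0.002 0.0815 0 0.05; 0 0.002 0.082 0 0.05'
python3 -m crank '0 0 0 0 0.05; 0 0 0.0005 0 0.05; 0 0 0.0005 0 0.05'
```

```text
clock: 19.65
position: [0.5251, -0.0271, 0.0673]
tcp_rot: [-3.142, 0.001, 3.087]
ft_force: [0.1, -0.2, -0.5]
width: 0.057
clock: 19.9
position: [0.5248, -0.027, 0.0664]
tcp_rot: [-3.142, 0.0, 3.087]
ft_force: [-0.1, -0.1, -1.8]
width: 0.0576
```

```bash
python3 -m crank '0 -0.0005 0.0005 0 0.05; 0 -0.001 0.001 0 0.05; 0 -0.001 0.0015 0 0.05; 0 -0.001 0.002 0 0.05; 0 -0.001 0.002 0 0.05'
python3 -m crank '0 0 0.0005 0 0.05; 0 0 0.0005 0 0.05'
```

```text
clock: 20.32
position: [0.5246, -0.028, 0.0642]
tcp_rot: [3.142, -0.0, 3.087]
ft_force: [0.1, 0.4, -1.9]
width: 0.0578
clock: 20.48
position: [0.5247, -0.028, 0.0637]
tcp_rot: [3.142, -0.0, 3.087]
ft_force: [-0.9, -0.4, -2.2]
width: 0.0575
```

```bash
python3 -m crank '0 0 0.0005 0 0.05; 0 0 0.0005 0 0.05'
python3 -m crank '0 0 0.0005 0 0.05; 0 0 0.0005 0 0.05'
```

```text
clock: 20.65
position: [0.5247, -0.028, 0.0632]
tcp_rot: [-3.142, -0.0, 3.087]
ft_force: [0.1, -0.1, -2.1]
width: 0.0575
clock: 20.82
position: [0.5246, -0.028, 0.0627]
tcp_rot: [3.142, -0.0, 3.087]
ft_force: [-0.5, 0.7, -2.1]
width: 0.0575
```

```bash
python3 -m crank '0 0 0.0005 0 0.05; 0 0 0.0005 0 0.05'
python3 -m crank '0 0 0.0004 0 0.05; 0 0 0.0004 0 0.05'
```

```text
clock: 20.98
position: [0.5247, -0.028, 0.0622]
tcp_rot: [3.142, -0.0, 3.087]
ft_force: [0.5, 1.0, -1.9]
width: 0.0574
clock: 21.15
position: [0.5247, -0.028, 0.062]
tcp_rot: [3.142, 0.0, 3.087]
ft_force: [-0.2, -0.1, 0.9]
width: 0.0576
```

```bash
python3 -m crank '0 0 0.0002 0 0.05; 0 0 0.0002 0 0.06; 0 0 0.0002 0 0.065; 0 0 0.0002 0 0.07; 0 0 0.0002 0 0.075; 0 0 0.0002 0 0.075; 0 0 -0.02 0 0.075; 0 0 -0.05 0 0.08; 0 0 -0.08 0 0.085; 0 0 -0.08 0 0.085'
cat > chk.py <<'E'
from m import *
st=manip.read_state(); manip.capture('top')
c,st,P,ok=look(.513,-.027,-.055,.070,.095); cv2.imwrite('pics/placed2.png',c['frame']); print(rows())
q=P[ok&(np.hypot(P[...,0]-.505,P[...,1]+.028)<.02)]; print('top z',np.percentile(q[:,2],[5,50,95]).round(4))
c=manip.capture('top'); P,ok=cloud(c); cv2.imwrite('pics/t2.png',c['frame'])
E
python3 chk.py
```

```text
clock: 21.98
position: [0.527, -0.0283, 0.1465]
tcp_rot: [-3.141, 0.007, 3.087]
ft_force: [0.9, 0.2, 0.8]
width: 0.0849
bench z 0.0001
top z [0.081  0.2253 0.2451] 33655
FIT [ 0.5115 -0.0278] deg -3.5 (np.float64(398.0), 11534)
(array([0., 0., 0.]), 0, 'yaw0', np.float64(176.9), 't', 22.08, 'pos', array([ 0.5253, -0.0281,  0.1429]), 'F', array([-0.3, -0.1, -0.8]), 'w', 0.0851)
top z [0.081  0.2342 0.2465]
```

View pics/placed2.png

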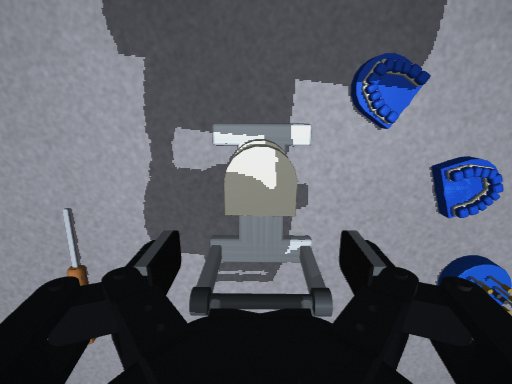

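The upper cast sits on the lower within about 0.5 mm and 0.6° in the same view. The raised frame's hinge barrel is at (260,300). Next I'll go above the bar with the hand turned a quarter.

```bash
python3 -m crank '0 0 -0.19 0 0.06; 0 0 -0.19 0 0.06; 0 0 -0.19 0 0.06; 0 0 -0.19 7 0.06; 0 0 -0.19 14 0.06; 0 0 -0.19 21 0.06; 0 0 -0.19 28 0.06; 0 0 -0.19 35 0.06; 0 0 -0.19 42 0.06; 0 0 -0.19 49 0.06'
python3 -c "
from h import *
print(rows([.613,-.033,.33],np.radians(86.7)))"
```

```text
clock: 22.97
position: [0.5243, -0.028, 0.3304]
tcp_rot: [-3.14, -0.002, 2.226]
ft_force: [0.5, -0.2, -0.5]
width: 0.06
(array([-58. ,  67.3,   0.2]), np.float64(40.8), 'yaw0', np.float64(127.5), 't', 22.97, 'pos', array([ 0.5243, -0.028 ,  0.3304]), 'F', array([ 0.5, -0.2, -0.5]), 'w', 0.06)
```

```bash
python3 -m crank '-0.058 0.067 0 7 0.06; -0.058 0.067 0 14 0.06; -0.058 0.067 0 21 0.06; -0.058 0.067 0 28 0.06; -0.058 0.067 0 35 0.06; -0.058 0.067 0 40.8 0.06; -0.058 0.067 0 40.8 0.06; -0.058 0.067 0 40.8 0.06;-0.058 0.067 0 40.8 0.06'
cat > bar.py <<'E'
from h import *
for n in('wrist','scene'):
    st=manip.read_state(); c=manip.capture(n); P,ok=cloud(c,st); cv2.imwrite(f'pics/bar_{n}.png',c['frame'])
    for nm in('bar','hinge'):
        for o in manip.pinpoint(c,nm)[:1]: print(n,nm,round(o['conf'],2),np.round(o['centre'],1),ray(c,o['centre'],.266 if nm=='bar' else .097,st).round(4))
    m=ok&(P[...,2]>.255)&(P[...,2]<.282)&(abs(P[...,0]-.63)<.04)&(abs(P[...,1]+.033)<.05); p=P[m]
    if len(p)>20: print('bar pts',len(p),p.mean(0).round(4),np.percentile(p,[2,98],axis=0).round(4), cv2.minAreaRect((p[p[:,2]>np.percentile(p[:,2],98)-.006][:,:2]*1000).astype(np.float32)))
print(rows())
E
python3 bar.py
```

```text
clock: 23.72
position: [0.613, -0.0326, 0.3311]
tcp_rot: [-3.14, -0.0, 1.523]
ft_force: [-0.6, 0.2, 0.7]
width: 0.0601
wrist bar 0.58 [276.6 202.8] [ 0.627  -0.0355  0.266 ]
wrist hinge 0.78 [256.6 164.4] [ 0.6087 -0.034   0.097 ]
bar pts 1255 [ 0.6257 -0.0307  0.269 ] [[ 0.6194 -0.0723  0.2607]
 [ 0.632   0.0071  0.2712]] ((625.8994750976562, -33.56132507324219), (82.41735076904297, 9.928683280944824), 86.35902404785156)
scene bar 0.61 [282.2 165.6] [ 0.6185 -0.0262  0.266 ]
scene hinge 0.88 [273.8 232.1] [ 0.6128 -0.0391  0.097 ]
bar pts 248 [ 0.6288 -0.0382  0.2667] [[ 0.6212 -0.0751  0.2562]
 [ 0.6341  0.0047  0.2712]] ((628.7224731445312, -33.5681266784668), (84.15846252441406, 12.110776901245117), 85.59319305419922)
(array([0., 0., 0.]), 0, 'yaw0', np.float64(87.1), 't', 24.02, 'pos', array([ 0.6132, -0.0327,  0.3319]), 'F', array([-0.2, -0.1,  0.6]), 'w', 0.0602)
```

View pics/bar_wrist.png

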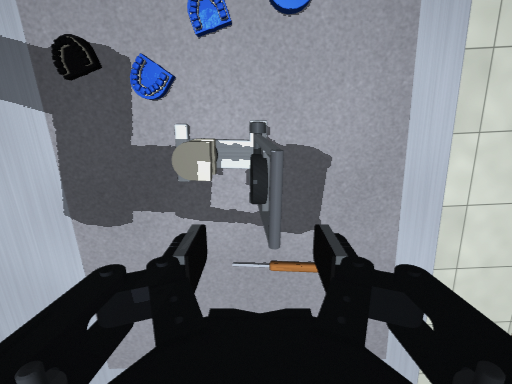

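The bar runs from (277,150) to (275,247), centred near (0.6265, -0.0335, 0.266). That puts the frame at about 1.68 rad. I'll take the bar now.

```bash
python3 -m crank '0 0.0133 0 0.6 0.05; 0 0.0133 0.02 0.6 0.05; 0 0.0133 0.04 0.6 0.05; 0 0.0133 0.06 0.6 0.05; 0 0.0133 0.075 0.6 0.05; 0 0.0133 0.085 0.6 0.05; 0 0.0133 0.085 0.6 0.05; 0 0.0133 0.085 0.6 0.04'
python3 -c "
from h import *
print(rows())"
python3 -m crank '0 0 0 0 0.03; 0 0 0 0 0.02; 0 0 0 0 0.016; 0 0 0 0 0.013; 0 0 0 0 0.01; 0 0 0 0 0.005; 0 0 0 0 0.005; 0 0 0 0 0.005; 0 0 0 0 0.005; 0 0 0 0 0.005' 20
```

```text
clock: 24.68
position: [0.6265, -0.0334, 0.2471]
tcp_rot: [-3.141, -0.0, 1.509]
ft_force: [-0.3, -0.3, -0.5]
width: 0.0409
(array([0., 0., 0.]), 0, 'yaw0', np.float64(86.5), 't', 24.68, 'pos', array([ 0.6265, -0.0334,  0.2471]), 'F', array([-0.3, -0.3, -0.5]), 'w', 0.0409)
clock: 25.52
position: [0.6267, -0.0334, 0.2472]
tcp_rot: [3.141, 0.0, 1.509]
ft_force: [1.3, 0.2, 5.2]
width: 0.0092
```

```bash
python3 -m crank '0 -0.005 -0.0004 0 0.005; 0 -0.0124 -0.0009 0 0.005; 0 -0.0243 -0.001 0 0.005; 0 -0.0361 -0.0002 0 0.005; 0 -0.0479 0.0014 0 0.005; 0 -0.0596 0.0038 0 0.005; 0 -0.071 0.0071 0 0.005; 0 -0.071 0.0071 0 0.005'
python3 -c "
from h import *
import numpy as np
print(rows())
t0=1.26
for t in [1.19,1.12,1.05,.98,.91,.84,.77,.70,.65]: print(t,'%.4f %.4f'%(-.17*(np.cos(t)-np.cos(t0)),.17*(np.sin(t0)-np.sin(t))))
"
```

```text
clock: 26.18
position: [0.5534, -0.0288, 0.2393]
tcp_rot: [-3.139, 0.0, 1.509]
ft_force: [-0.5, 0.4, 0.3]
width: 0.009
(array([0., 0., 0.]), 0, 'yaw0', np.float64(86.5), 't', 26.18, 'pos', array([ 0.5534, -0.0288,  0.2393]), 'F', array([-0.5,  0.4,  0.3]), 'w', 0.009)
1.19 -0.0112 0.0040
1.12 -0.0221 0.0088
1.05 -0.0326 0.0144
0.98 -0.0427 0.0207
0.91 -0.0523 0.0276
0.84 -0.0615 0.0353
0.77 -0.0701 0.0435
0.7 -0.0780 0.0523
0.65 -0.0833 0.0590
```

```bash
python3 -m crank '0 -0.005 0.0017 0 0.005; 0 -0.0112 0.004 0 0.005; 0 -0.0221 0.0088 0 0.005; 0 -0.0326 0.0144 0 0.005; 0 -0.0427 0.0207 0 0.005; 0 -0.0523 0.0276 0 0.005; 0 -0.0615 0.0353 0 0.005; 0 -0.0701 0.0435 0 0.005; 0 -0.078 0.0523 0 0.005; 0 -0.078 0.0523 0 0.005'
python3 -c "
from h import *
import numpy as np
print(rows())
t0=.70
for t in [.66,.6,.54,.48,.42,.36,.30,.25,.21]: print(t,'%.4f %.4f'%(-.17*(np.cos(t)-np.cos(t0)),.17*(np.sin(t0)-np.sin(t))))
for n in('scene','wrist'):
  st=manip.read_state();c=manip.capture(n); cv2.imwrite('pics/mid_%s.png'%n,c['frame']); P,ok=cloud(c,st)
  for o in manip.pinpoint(c,'bar')[:1]: 
    u,v=np.array(o['centre']).astype(int); print(n,o['conf'],o['centre'],P[v,u])
"
```

```text
clock: 27.02
position: [0.4765, -0.0241, 0.1861]
tcp_rot: [-3.14, -0.0, 1.509]
ft_force: [0.6, 0.3, -2.9]
width: 0.0089
(array([0., 0., 0.]), 0, 'yaw0', np.float64(86.5), 't', 27.02, 'pos', array([ 0.4765, -0.0241,  0.1861]), 'F', array([ 0.6,  0.3, -2.9]), 'w', 0.0089)
0.66 -0.0043 0.0053
0.6 -0.0103 0.0135
0.54 -0.0158 0.0221
0.48 -0.0208 0.0310
0.42 -0.0252 0.0402
0.36 -0.0291 0.0496
0.3 -0.0324 0.0593
0.25 -0.0347 0.0675
0.21 -0.0362 0.0741
scene 0.94 [231.8, 157.4] [ 0.48436534 -0.03680625  0.22166467]
wrist 0.87 [261.0, 249.3] [ 0.47876895 -0.02142887  0.20877899]
```

```bash
python3 -m crank '0 -0.0043 0.0053 0 0.005; 0 -0.0103 0.0135 0 0.005; 0 -0.0158 0.0221 0 0.005; 0 -0.0208 0.031 0 0.005; 0 -0.0252 0.0402 0 0.005; 0 -0.0291 0.0496 0 0.005; 0 -0.0324 0.0593 0 0.005; 0 -0.0347 0.0675 0 0.005; 0 -0.0362 0.0741 0 0.005; 0 -0.0362 0.0741 0 0.005'
python3 -c "
from h import *
import numpy as np
print(rows())
t0=.21
for t in [.18,.15,.12,.09,.07,.05,.04,.03,.02,.01,0,-.01]: print(t,'%.4f %.4f'%(-.17*(np.cos(t)-np.cos(t0)),.17*(np.sin(t0)-np.sin(t))))
"
```

```text
clock: 28.05
position: [0.4422, -0.022, 0.1128]
tcp_rot: [3.141, -0.0, 1.509]
ft_force: [3.7, 0.9, -2.1]
width: 0.0088
(array([0., 0., 0.]), 0, 'yaw0', np.float64(86.5), 't', 28.05, 'pos', array([ 0.4422, -0.022 ,  0.1128]), 'F', array([ 3.7,  0.9, -2.1]), 'w', 0.0088)
0.18 -0.0010 0.0050
0.15 -0.0018 0.0100
0.12 -0.0025 0.0151
0.09 -0.0030 0.0202
0.07 -0.0033 0.0235
0.05 -0.0035 0.0269
0.04 -0.0036 0.0286
0.03 -0.0037 0.0303
0.02 -0.0037 0.0320
0.01 -0.0037 0.0337
0 -0.0037 0.0354
-0.01 -0.0037 0.0371
```

```bash
python3 -m crank '0 -0.001 0.005 0 0.005; 0 -0.0016 0.01 0 0.005; 0 -0.002 0.0151 0 0.005; 0 -0.0024 0.0202 0 0.005; 0 -0.0027 0.0235 0 0.005; 0 -0.0028 0.0262 0 0.005; 0 -0.0028 0.028 0 0.005; 0 -0.0028 0.029 0 0.005; 0 -0.0028 0.03 0 0.005; 0 -0.0028 0.03 0 0.005'
```

```text
clock: 28.88
position: [0.4391, -0.0218, 0.0833]
tcp_rot: [3.141, 0.0, 1.509]
ft_force: [5.7, 0.1, -0.9]
width: 0.009
```

```bash
python3 -m crank '0 0 0.0005 0 0.005; 0 0 0.001 0 0.005; 0 0 0.001 0 0.005'
python3 -m crank '0 0 0.0005 0 0.005; 0 0 0.001 0 0.005; 0 0 0.001 0 0.005'
```

```text
clock: 29.13
position: [0.4391, -0.0218, 0.0824]
tcp_rot: [3.141, 0.0, 1.509]
ft_force: [5.9, 1.6, -0.7]
width: 0.0093
clock: 29.38
position: [0.4391, -0.0219, 0.0815]
tcp_rot: [3.141, 0.0, 1.509]
ft_force: [5.8, 0.5, 2.4]
width: 0.0094
```

```bash
python3 -m crank '0 0 0.0005 0 0.005; 0 0 0.001 0 0.005; 0 0 0.001 0 0.005'
```

```text
clock: 29.63
position: [0.4391, -0.0219, 0.0809]
tcp_rot: [3.141, 0.0, 1.509]
ft_force: [1.4, 0.6, 18.1]
width: 0.0091
```

```bash
python3 -m crank '0 0 -0.0005 0 0.005; 0 0 -0.001 0 0.005; 0 0 -0.001 0 0.005'
python3 -m crank '0 0 0 0 0.012; 0 0 0 0 0.02; 0 0 0 0 0.03; 0 0 0 0 0.036; 0 0 0 0 0.036'
```

```text
clock: 29.88
position: [0.4391, -0.0219, 0.0815]
tcp_rot: [3.141, 0.0, 1.509]
ft_force: [6.3, -0.3, -2.1]
width: 0.0089
clock: 30.3
position: [0.4384, -0.0217, 0.0813]
tcp_rot: [-3.141, -0.0, 1.509]
ft_force: [0.6, 0.5, -0.1]
width: 0.0362
```

Released with no leftover force. I'll go up, clear of the frame, and check.

```bash
python3 -m crank '0 0 -0.015 0 0.036; 0 0 -0.04 0 0.036; 0 0 -0.08 0 0.036; 0 -0.02 -0.12 0 0.036; 0 -0.05 -0.15 0 0.036; 0 -0.06 -0.15 0 0.036; 0 -0.06 -0.15 0 0.036'
python3 - <<'E'
from h import *
ims=[]
for n in('scene','wrist'):
    st=manip.read_state(); c=manip.capture(n); P,ok=cloud(c,st); ims.append(c['frame'])
    for o in manip.pinpoint(c,'bar')[:1]:
        u,v=np.array(o['centre']).astype(int); print(n,'bar',round(o['conf'],2),o['centre'],P[v,u].round(4))
    m=ok&(abs(P[...,0]-.44)<.02)&(abs(P[...,1]+.022)<.05)&(P[...,2]>.085)&(P[...,2]<.12)
    if m.any(): print('bar top z',np.percentile(P[m],[2,50,98],axis=0).round(4))
    for nm in('lower_cast','upper_cast'):
        for o in manip.outline_of(c,nm)[:5]: 
            q=P[o['mask']&ok]; print(nm,round(o['conf'],2),np.median(q,0).round(3) if len(q) else 0)
print(rows())
s=ims[0][130:300,180:400]
cv2.imwrite('pics/fin.png',np.hstack([cv2.resize(s,(440,340)),cv2.resize(ims[1],(360,340))]))
E
```

```text
clock: 30.88
position: [0.377, -0.0178, 0.2326]
tcp_rot: [3.14, 0.0, 1.509]
ft_force: [0.4, -0.1, 0.3]
width: 0.036
scene bar 0.77 [223.1, 188.1] [0.3385 0.0483 0.0018]
bar top z [[ 0.4365 -0.0643  0.0927]
 [ 0.4442 -0.0287  0.0994]
 [ 0.4587  0.0154  0.1027]]
lower_cast 0.74 [0.333 0.125 0.016]
lower_cast 0.72 [0.677 0.206 0.021]
lower_cast 0.71 [ 0.534 -0.049  0.037]
lower_cast 0.68 [0.447 0.096 0.021]
upper_cast 0.74 [ 0.539 -0.028  0.071]
wrist bar 0.79 [318.6, 180.1] [ 0.4402 -0.0206  0.1013]
bar top z [[ 0.4332 -0.062   0.0959]
 [ 0.4403 -0.0206  0.1006]
 [ 0.4587  0.0184  0.1023]]
lower_cast 0.85 [0.44  0.097 0.017]
lower_cast 0.8 [ 0.489 -0.016  0.038]
lower_cast 0.8 [0.328 0.134 0.017]
lower_cast 0.76 [0.53  0.163 0.014]
upper_cast 0.55 [ 0.489 -0.017  0.08 ]
(array([0., 0., 0.]), 0, 'yaw0', np.float64(86.5), 't', 31.28, 'pos', array([ 0.3792, -0.0181,  0.2307]), 'F', array([0.3, 0.7, 0.2]), 'w', 0.0361)
```

View pics/fin.png

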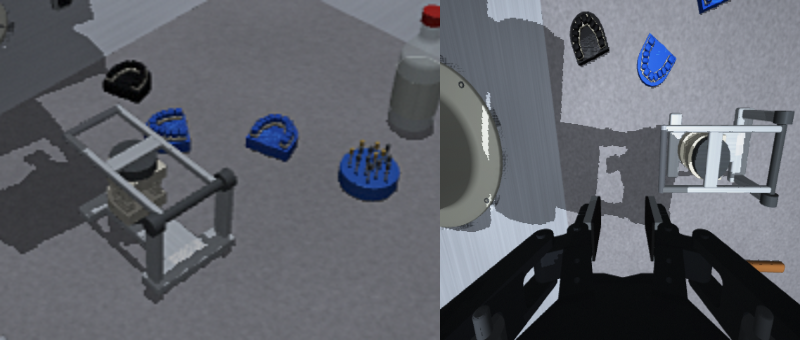

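The frame is level on the stack: the bar's top is at about 0.101 m, so its centre is near 0.097 m and the angle near 0. The two arcs at (690,155) are the cast fronts seen at different heights. I'll check their alignment by depth and then hand in.

Run:
```python
from h import *
st=manip.read_state(); c=manip.capture('wrist'); P,ok=cloud(c,st)
m=ok&(abs(P[...,0]-.50)<.04)&(abs(P[...,1]+.026)<.029)
for a,b in((.024,.038),(.066,.081)):
    p=P[m&(P[...,2]>a)&(P[...,2]<b)]; f=[ (y,np.percentile(p[abs(p[:,1]-y)<.003][:,0],5).round(4)) for y in np.arange(-.041,-.005,.007) if (abs(p[:,1]-y)<.003).sum()>5]
    print(a,len(p),np.round(f,4).tolist())
print(rows())
manip.finish_job()
```

```text
0.024 209 [[-0.041, 0.4843], [-0.034, 0.4824], [-0.027, 0.4819], [-0.02, 0.4823], [-0.013, 0.4849], [-0.006, 0.4899]]
0.066 348 [[-0.041, 0.4845], [-0.034, 0.4828], [-0.027, 0.4822], [-0.02, 0.4829], [-0.013, 0.485], [-0.006, 0.4898]]
(array([0., 0., 0.]), 0, 'yaw0', np.float64(86.5), 't', 31.33, 'pos', array([ 0.3791, -0.0181,  0.2308]), 'F', array([ 0.5, -0.1, -0.2]), 'w', 0.036)
the job is handed in; nothing more can be done
```

Both casts are mounted in the articulator, the frame is down on the stack, and the job was handed in at 31.3 s of the 72 s allowed; no verdict was reported. I put the lower cast down once and regripped it with the hand turned half round, because the wrist camera would have met the raised frame. I then set it on the plate, stacked the upper cast on it, took the frame by its bar, swung it down under grip and let go.

**Last checks**
- **Casts:** the two fronts line up within about 0.7 mm, and their angles agree within 0.6°. By the grip position the lower cast is within about 1 mm of the plate centre.
- **Frame:** the bar is at hinge height, so the angle is near 0. That contact still holds between plate and cast is inferred from the force during lowering, not measured afterwards.
- **Robot:** it stands clear of everything, with no force at the wrist.

**What disagreed or was less gentle than planned**
- Measured from the front bar, the lower cast came out about 3–4 mm off centre instead. That is still inside the 8 mm limit. The wrist camera showed a bias of about 1.5 mm.
- The lower cast was pressed on the plate with about 34 N while I felt for contact.
- The frame briefly pushed on the stack with about 30 N (estimated from 18 N at the bar) before I eased it off.
- I did not re-measure the bur block, the bottle or the wax knife at the end. No move went near them.

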